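# Square check of a test-cell pedestal

### The job

Clear the corner for a squareness check: lift the top cap off the cell base and stand it upright on the black rubber mat, and let go of it. Then take the steel square from the mat and press it, stock flat on the cell base and blade upright, into the corner where the cap stood, until the stock lies on the plate and the outer edge of the square is flush against that face of the pedestal. Finish while still gripping the square and pressing it both down and against the pedestal, and leave the other things where they are.

Things in the scene. Friction and masses are not known exactly. Their poses are not given: they have to be found in the camera images.
- cell_base: fixed round aluminium plate in two steps: lower disc 280 mm across, 22 mm high; upper disc 240 mm across, its flat top 34 mm above the table. Origin on the table under its centre, z up. Three low rim lugs (+x and 120 degrees either side, 28 mm high) and two rim valves (200 mm from the centre, 42 mm high, 60 and -43 degrees from +x). The working corner is on its -x side
- pedestal: fixed square aluminium block, 56 x 56 mm, 80 mm high, standing at the middle of the cell base with its axes along those of the cell base. Origin at the centre of its underside (on the plate top). Its -x face is the one to check: the face on whose side the top cap stands at the start
- corner (a point): the inside corner: mid-width point of the line where the pedestal's -x face meets the top of the cell base. Axes as the pedestal's: -x points out of the face, away from the pedestal, y runs along the corner line (which is 56 mm long), z up
- mat: fixed black rubber mat on the table, 260 mm (its x) x 300 mm (its y), 4 mm thick. Origin at the centre of its underside. The square stands on its -y half, the porous disc lies in its -x,+y corner; the rest of its +y half is free
- square: loose steel try square, about 0.38 kg, standing on its stock (dark leg: 88 mm long, 20 thick, 24 high). Blade (bright leg: 5 mm thick, 24 wide) rises at one end to 88 mm. Origin at the heel (outer corner): on the underside, mid-thickness, in the plane of the outer edge and stock end (x = 0). x points out of that edge, to the pedestal in use; stock runs to x = -88 mm; y across thickness; z up
- square_stock (a point): point in the free part of the stock to grip across its 20 mm thickness: 56 mm behind the heel (x = -56 mm), 12 mm above the underside, mid-thickness
- top_cap: loose aluminium specimen cap, about 0.2 kg: disc 50 mm across and 22 mm high with a round stem 22 mm across rising from it to 54 mm. Origin at the centre of its underside, z up. It stands on the cell base next to the corner at the start
- porous_disc: loose plaster-coloured flat disc, 50 mm across, 8 mm high, lying on the mat's far-from-the-square half (towards +y of the mat); bystander, leave alone
- collar: loose brass ring, 34 mm across, 18 mm high, lying on the cell base behind the pedestal (the side away from the corner); bystander, leave alone
- mould: loose open brass tube, 56 mm across, 110 mm high, standing on the table beyond the mat and cell base; bystander, leave alone
- wrench: loose steel wrench lying on the table at the left; bystander, leave alone
- jar: loose jar, 60 mm across, 65 mm high, standing on the table beyond the mat; bystander, leave alone
- screwdriver: loose screwdriver lying on the table at the right of the mat; bystander, leave alone
- weight: loose steel knobbed weight, 60 mm across, 72 mm high, standing on the table beyond the mat; bystander, leave alone

How it is judged:
By the outcome, as a careful person would: the job done as asked, in the order asked, and still so for the second after the job is handed in, while the arm keeps its last pose, push and grip.
It also fails if it takes over 67 s, if anything falls off the work surface, if the arm or the gripper's body presses on something with over 40 N, if the wrist force passes 120 N, or if a joint passes its speed limit or range.

### The arm

A 6-joint arm with a two-finger parallel gripper is mounted at the origin on the work surface. World frame = base frame: x ahead of the robot, y to its left, z up, the work surface at z = 0. Lengths are in mm, angles in rad, forces in N, time in s.
With the tool pointing down it reaches from about 400 to 925 mm from the base axis. Payload 12.5 kg.
Tool frame: the origin (TCP) lies at the very end of the fingers, on their centre line; the grasp point (between the pads) lies env.grip_point_offset behind it (env.grip_point_offset is the distance from the TCP to the grasp point, in mm); y points along the fingers, z is the direction in which the jaws open and shut, and the axes are right-handed (so a half turn about y gives the same grasp; the last joint's range is limited). The gripper opens to 95 mm and grips with 3 to 60 N. Pads are 20 mm wide; open, the fingers measure 119 mm over their backs; the gripper's body (75 mm by 180 mm) begins 59 mm behind the grasp point.
Start: joints at [-1.322, 0.491, 1.559, -0, 1.092, -0.106], TCP at [217.15, -586.082, 214.661] pointing down, gripper open.
Joint ranges: [-3.1, 3.1], [-0.84, 2.19], [0.05, 2.79], [-1.13, 4.28], [0.06, 2.93], [-2.69, 2.69]. Speed limits (rad/s): [2.22, 2.22, 2.79, 3.14, 3.14, 3.14].

### API

Orientations are given as [roll, pitch, yaw] about the fixed x, y, z axes, in that order (R = Rz(yaw) Ry(pitch) Rx(roll)).
In Python, from cell import readout, read_camera, env, nets gives the robot as it stands.
- The arm moves only by the tool apply_moves, never from a script. Its argument "increments" is a list of rows, each a list of 3 entries, a list of its own where there are three numbers: the shift along the tool's x, y, z in cm, then the turn, a rotation vector about the tool's x, y, z in degrees, then the finger opening in cm, from 0 to 9.51. A call has exactly 5 rows; each row shifts and turns the pose as measured when the row begins, along the tool's axes as they then stand; what a row does not reach is not made up. A row lasts 1/8 s, in which the tool goes at most 62.5 mm and 10.7 degrees, less where a joint would pass 70% of its speed; a pose out of reach is approached as far as the arm can. A call with a gripper value outside its range is refused whole. The fingers move at their own pace and stop on an object; the grip force is fixed at half the most. Time passes only in rows, so rows that do not move let the fingers close, or fill a call up. It gives the time, the measured TCP pose, the force and the opening at its end, in the units of the state.
- readout.state(): the state, without advancing time (a new reading comes with each control period).
- read_camera(name): name is "scene" or "top" or "wrist"; returns a dict with "img" (420x560x3 uint8, red, green, blue), "vfov" (degrees; the focal length in pixels is half the picture's height over the tangent of half this angle, whatever the lens; pixels are square), "cx", "cy" (the principal point, pixels), "rvec" (rotation vector, rad) and "tvec" (3), from world to camera coordinates, as OpenCV has them; the wrist camera has in their place "mount" (4x4, takes a point from camera to tool coordinates, whose origin is the TCP and whose axes are the tool frame's). Camera axes: x right, y down, z forward; pixel columns grow to the right and rows downward; lengths in mm; the calibration is good to about 2 mm. A picture is of the moment at which its call begins: read the wrist's pose just before it. There is no depth.
- env.job_done(): hands the job in, once; it reports no verdict.
Trained networks look in a picture, given as the dict that the camera call returned (one of the last four; its "shot" number tells which), for a name from the list of things; names that differ only in an ending like _2 or _b are one class to them, and where a whole thing is asked for, a point or a joint stands for the part that bears it (a point fixed in the world has none). Each returns a list of dicts, best first, with "confidence" (0 to 1); they miss things now and then, are a little off and sometimes report something else, mostly with a low value. They report only what shows in the picture. A call takes as long as a camera call.
- nets.look_for(picture, thing): "point" ([x, y, z] in mm, in the coordinates of the camera as it stood for that picture, good to about 4 mm: the middle of the surface that is visible of it).
- nets.mark_of(picture, thing): "point" ([x, y, z] in mm, in the coordinates of the camera as it stood for that picture, good to about 4 mm: a listed point, or the origin of a listed thing).
The state is a dict: "t": time; "joints": joint angles; "qvel": joint speeds; "tau": joint torques, N m; "eef_pos": TCP position; "tcp_rot": TCP orientation; "ft_force": force on the tool from outside, world axes, zero at the start; "moment": the same for the moment, N m; "opening": opening from 0.0 (shut) to 1.0 (fully open).
Only numpy, scipy, OpenCV 4.12 (cv2) and the standard library are available. Lean on these libraries where they do the work, as an engineer would, in place of code of your own. Each camera call takes 0.05 s, during which the arm holds its last target. There are 200 camera calls.

## Working session

There is one attempt and no reset: what is moved stays moved. The work goes in short steps, Python scripts to look and compute and a tool call to move; the robot and the scene stay as the last step left them, time stands still between calls to the robot, and variables do not carry over. Pictures are saved under pics/ and viewed, about 8 in all and at most 12, crops included, and the job is handed in when it is done.

Besides the shell and the picture viewer there is one more tool, called after "Emit:" as name([rows], argument=value, ...), one row to a line, values as JSON. apply_moves: Moves the arm, as the interface text tells. Its arguments: {"type":"object","properties":{"increments":{"type":"array"}},"required":["increments"]}

```bash
mkdir -p pics; ls; cat > h.py <<'E'
import numpy as np, cv2
from scipy.spatial.transform import Rotation as R
from cell import readout, read_camera, env, nets
def cam(n):
    s=readout.state(); p=read_camera(n)
    if 'mount' in p:
        T=np.eye(4);T[:3,:3]=R.from_euler('xyz',s['tcp_rot']).as_matrix();T[:3,3]=s['eef_pos']
        p['T']=T@np.array(p['mount'])
    else:
        W=np.eye(4);W[:3,:3]=R.from_rotvec(np.ravel(p['rvec'])).as_matrix();W[:3,3]=np.ravel(p['tvec']);p['T']=np.linalg.inv(W)
    return p
def save(p,f): cv2.imwrite('pics/'+f,np.ascontiguousarray(p['img'][:,:,::-1]))
def w(p,x): return (p['T']@np.append(x,1))[:3]
def F(p): return p['img'].shape[0]/2/np.tan(np.radians(p['vfov'])/2)
def proj(p,X):
    c=np.linalg.inv(p['T'])@np.append(X,1); return np.array([p['cx'],p['cy']])+F(p)*c[:2]/c[2]
def ray(p,u,v,z):
    d=p['T'][:3,:3]@np.array([(u-p['cx'])/F(p),(v-p['cy'])/F(p),1]);o=p['T'][:3,3]
    return o+d*(z-o[2])/d[2]
def find(p,things):
    for f in('mark_of','look_for'):
        for t in things:
            for r in getattr(nets,f)(p,t)[:2]: print(f,t,np.round(w(p,r['point'])),round(r['confidence'],2),np.round(proj(p,w(p,r['point']))))
E
python3 - <<'E'
from h import *
s=readout.state();print(s,env.grip_point_offset)
p=cam('top');save(p,'top.png')
find(p,['cell_base','pedestal','corner','mat','square','square_stock','top_cap','porous_disc'])
q=cam('scene');save(q,'scene.png')
find(q,['cell_base','corner','square','square_stock','top_cap','mat'])
E
```

```text
pics
{'t': 0.0, 'joints': array([-1.32160503e+00,  4.91536752e-01,  1.55944927e+00,  2.03895402e-05,
        1.09170549e+00, -1.05601022e-01]), 'qvel': array([ 0.00093998,  0.00092154, -0.00077075,  0.00065181, -0.00094715,
        0.00077658]), 'tau': array([-2.21172428e-03, -6.12647724e+01, -2.58183932e+01,  6.91267918e-02,
        4.81956953e-02, -8.58662747e-05]), 'eef_pos': array([ 217.08677161, -585.82569793,  214.07598184]), 'tcp_rot': array([-1.57188717e+00,  1.33808663e-04, -2.78680982e+00]), 'ft_force': array([ 0.19286159, -0.27011927, -0.34346483]), 'moment': array([-0.00567767,  0.01378902, -0.00826924]), 'opening': 0.9952556790266742} 18.8
mark_of cell_base [572. 169.  -3.] 0.59 [219. 210.]
mark_of pedestal [574. 166.  35.] 0.9 [218. 209.]
mark_of corner [560. 138.  37.] 0.97 [229. 214.]
mark_of mat [ 529. -219.    0.] 0.65 [365. 226.]
mark_of square [ 513. -262.    5.] 0.74 [381. 232.]
mark_of square [ 523. -316.   18.] 0.46 [403. 228.]
mark_of square_stock [ 524. -317.   17.] 0.6 [403. 227.]
mark_of top_cap [548. 113.  35.] 0.6 [238. 218.]
mark_of top_cap [ 514. -263. 
[... 792 characters left out ...]
7.] 0.81 [239. 165.]
mark_of square_stock [ 527. -318.   17.] 0.59 [224. 157.]
mark_of top_cap [574. 165.  -2.] 0.69 [337. 251.]
mark_of top_cap [548. 116.  36.] 0.67 [329. 225.]
mark_of mat [ 525. -217.    1.] 0.84 [247. 175.]
mark_of mat [ 516. -264.    6.] 0.32 [239. 165.]
look_for cell_base [618. 204.  30.] 0.81 [339. 261.]
look_for corner [590. 178.  93.] 0.75 [340. 231.]
look_for square [ 521. -282.   30.] 0.77 [233. 157.]
look_for square_stock [ 524. -281.   27.] 0.91 [233. 159.]
look_for square_stock [561. 110.  55.] 0.17 [324. 222.]
look_for top_cap [ 467. -466.   16.] 0.6 [209. 131.]
look_for top_cap [560. 111.  57.] 0.44 [325. 221.]
look_for mat [ 548. -198.    3.] 0.7 [246. 181.]
```

View pics/top.png

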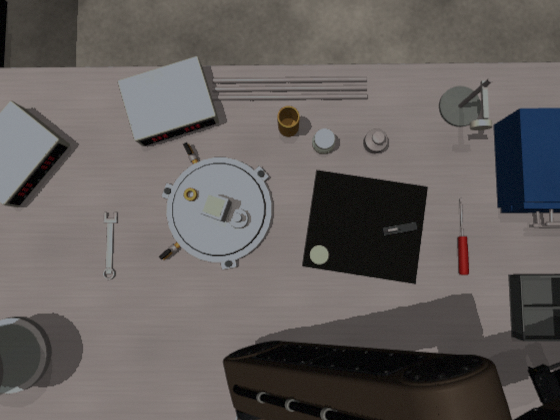

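View pics/scene.png

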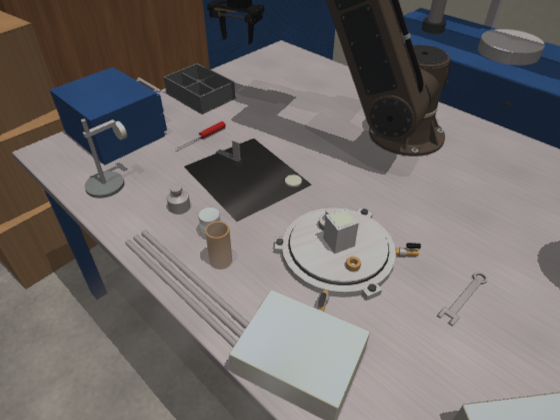

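```bash
cat >> h.py <<'E'
def plan(pos,yaw,n,tilt=0):
    """rows from the measured pose to pos (mm), yaw deg with tool down, tilt deg about tool z"""
    s=readout.state();p0=np.array(s['eef_pos']);R0=R.from_euler('xyz',s['tcp_rot'])
    R1=R.from_euler('xyz',[-90,0,yaw],degrees=True)*R.from_rotvec([0,0,np.radians(tilt)])
    rv=(R0.inv()*R1).as_rotvec();d=(np.array(pos)-p0)/n
    for k in range(n):
        Rk=R0*R.from_rotvec(rv*k/n)
        print([np.round(Rk.inv().apply(d)/10,2).tolist(),np.round(np.degrees(rv)/n,1).tolist()])
E
python3 - <<'E'
from h import *
plan([548,113,260],-115,15)
p=cam('top');c=[ray(p,u,v,4) for u,v in((317,171),(427,186),(414,283),(303,267))]
print(np.round(c),np.mean(c,0))
print(read_camera('wrist')['mount'].round(2))
E
```

```text
[[-3.69, -0.3, -3.6], [-0.0, -3.0, 0.0]]
[[-3.87, -0.3, -3.41], [-0.0, -3.0, 0.0]]
[[-4.04, -0.3, -3.2], [-0.0, -3.0, 0.0]]
[[-4.2, -0.3, -2.99], [-0.0, -3.0, 0.0]]
[[-4.35, -0.3, -2.77], [-0.0, -3.0, 0.0]]
[[-4.49, -0.3, -2.54], [-0.0, -3.0, 0.0]]
[[-4.62, -0.3, -2.3], [-0.0, -3.0, 0.0]]
[[-4.73, -0.3, -2.06], [-0.0, -3.0, 0.0]]
[[-4.83, -0.3, -1.81], [-0.0, -3.0, 0.0]]
[[-4.92, -0.3, -1.55], [-0.0, -3.0, 0.0]]
[[-4.99, -0.3, -1.3], [-0.0, -3.0, 0.0]]
[[-5.05, -0.3, -1.04], [-0.0, -3.0, 0.0]]
[[-5.1, -0.3, -0.77], [-0.0, -3.0, 0.0]]
[[-5.13, -0.3, -0.51], [-0.0, -3.0, 0.0]]
[[-5.15, -0.3, -0.24], [-0.0, -3.0, 0.0]]
[[ 676.  -94.    4.]
 [ 634. -386.    4.]
 [ 379. -344.    4.]
 [ 421.  -55.    4.]] [ 527.67415973 -219.51881884    4.        ]
[[  -0.      0.97    0.26  -72.08]
 [  -0.     -0.26    0.97 -170.33]
 [   1.      0.      0.      0.72]
 [   0.      0.      0.      1.  ]]
```

Emit:
apply_moves([
  [[-3.7,-0.3,-3.6],[0,-3,0],9.5],
  [[-3.9,-0.3,-3.4],[0,-3,0],9.5],
  [[-4.0,-0.3,-3.2],[0,-3,0],9.5],
  [[-4.2,-0.3,-3.0],[0,-3,0],9.5],
  [[-4.4,-0.3,-2.8],[0,-3,0],9.5],
])

```text
t: 2.22
eef_pos: [328.3, -348.2, 229.1]
tcp_rot: [-1.57, 0.0, -2.522]
ft_force: [0.3, -0.2, -0.5]
opening: 0.999
```

Emit:
apply_moves([
  [[-4.5,-0.3,-2.5],[0,-3,0],9.5],
  [[-4.6,-0.3,-2.3],[0,-3,0],9.5],
  [[-4.7,-0.3,-2.1],[0,-3,0],9.5],
  [[-4.8,-0.3,-1.8],[0,-3,0],9.5],
  [[-4.9,-0.3,-1.6],[0,-3,0],9.5],
])

```text
t: 2.85
eef_pos: [438.2, -106.7, 245.7]
tcp_rot: [-1.567, 0.0, -2.252]
ft_force: [0.4, -0.7, -0.3]
opening: 0.998
```

Emit:
apply_moves([
  [[-5.0,-0.3,-1.3],[0,-3,0],9.5],
  [[-5.1,-0.3,-1.0],[0,-3,0],9.5],
  [[-5.1,-0.3,-0.8],[0,-3,0],9.5],
  [[-5.1,-0.3,-0.5],[0,-3,0],9.5],
  [[-5.2,-0.3,-0.2],[0,-3,0],9.5],
])

```text
t: 3.48
eef_pos: [547.6, 137.6, 262.3]
tcp_rot: [-1.564, -0.0, -1.981]
ft_force: [0.7, -0.8, -0.3]
opening: 0.999
```

```bash
python3 - <<'E'
from h import *
p=cam('wrist');save(p,'w1.png');print(p['T'].round(1))
find(p,['top_cap','corner','pedestal','cell_base'])
E
```

```text
[[ 9.000e-01 -4.000e-01 -1.000e-01  5.754e+02]
 [-4.000e-01 -9.000e-01 -2.000e-01  2.036e+02]
 [ 0.000e+00  3.000e-01 -1.000e+00  4.326e+02]
 [ 0.000e+00  0.000e+00  0.000e+00  1.000e+00]]
mark_of top_cap [549. 111.  40.] 0.82 [286. 200.]
mark_of top_cap [798. -17.  -1.] 0.28 [484. 205.]
mark_of pedestal [569. 166.  36.] 0.86 [284. 153.]
mark_of cell_base [548. 110.  40.] 0.67 [286. 201.]
mark_of cell_base [797. -17.   1.] 0.48 [484. 206.]
look_for top_cap [570. 166. 113.] 0.57 [286. 160.]
look_for top_cap [549. 113.  63.] 0.56 [286. 203.]
look_for corner [576. 165. 113.] 0.86 [292. 158.]
look_for pedestal [570. 168. 115.] 0.58 [286. 158.]
look_for cell_base [589. 198.  33.] 0.65 [288. 121.]
```

View pics/w1.png

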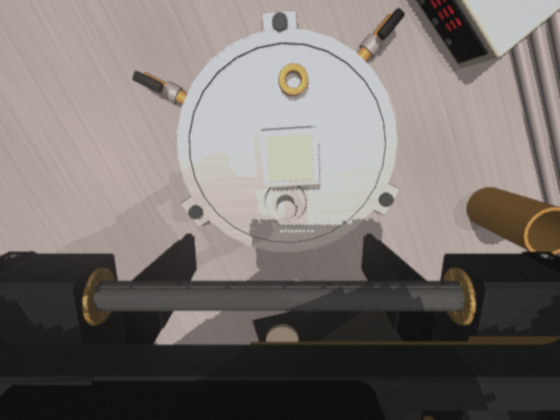

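```bash
python3 - <<'E'
from h import *
p=cam('wrist')
im=p['img'][110:240,220:360,::-1]
cv2.imwrite('pics/c1.png',cv2.resize(im,None,fx=4,fy=4,interpolation=cv2.INTER_CUBIC))
print(ray(p,287,142,34), ray(p,280,20,28))
import json
np.savez('w1.npz',**{k:v for k,v in p.items() if k in('img','T','cx','cy','vfov')})
E
```

```text
[577.43712619 173.15068049  34.        ] [623.81496932 300.30306542  28.        ]
```

View pics/c1.png

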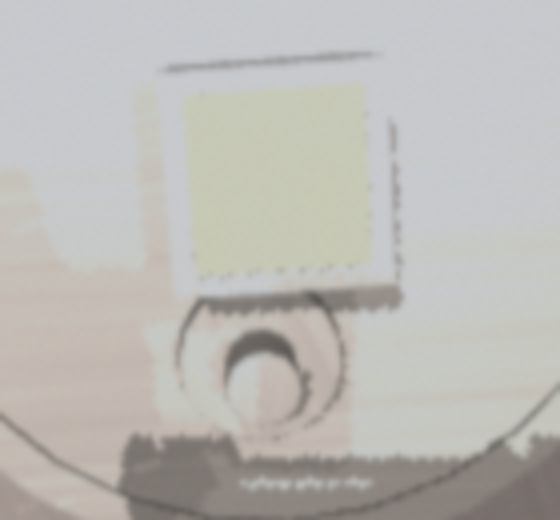

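```bash
python3 - <<'E'
from h import *
p=dict(np.load('w1.npz'))
def pts(L,z): return np.array([ray(p,220+u/4,110+v/4,z)[:2] for u,v in L])
for z in(114,34):
  for L in([(185,97),(362,85),(370,265),(197,275)],[(163,70),(383,55),(400,288),(178,297)]):
    a=pts(L,z);print(z,a.round(1).tolist(),a.mean(0).round(1))
    for i in range(4):
        d=a[(i+1)%4]-a[i];print(round(np.hypot(*d),1),round(np.degrees(np.arctan2(d[1],d[0]))+i*90,1))
print(pts([(264,395)],88),pts([(262,370)],56))
E
```

```text
114 [[561.5, 193.6], [601.8, 178.9], [587.0, 137.4], [546.3, 152.6]] [574.2 165.6]
42.9 -19.9
44.1 -19.6
43.5 339.6
43.7 339.7
114 [[559.2, 201.5], [609.1, 183.4], [591.8, 128.9], [539.6, 149.4]] [574.9 165.8]
53.1 -19.9
57.2 -17.7
56.0 338.6
55.7 339.4
34 [[558.0, 191.8], [608.6, 173.4], [590.0, 121.5], [539.1, 140.5]] [573.9 156.8]
53.7 -19.9
55.2 -19.6
54.4 339.6
54.7 339.7
34 [[555.2, 201.7], [617.7, 179.0], [596.0, 110.9], [530.7, 136.5]] [574.9 157. ]
66.4 -19.9
71.5 -17.7
70.1 338.6
69.7 339.4
[[547.19933903 110.26803282]] [[547.1678199  109.31280775]]
```

```bash
python3 - <<'E'
from h import *
plan([547.2,110,125],-110,5)
E
```

```text
[[0.45, 2.75, 0.19], [-0.1, -0.7, 0.0]]
[[0.46, 2.75, 0.18], [-0.1, -0.7, 0.0]]
[[0.46, 2.74, 0.18], [-0.1, -0.7, 0.0]]
[[0.46, 2.74, 0.18], [-0.1, -0.7, 0.0]]
[[0.46, 2.74, 0.18], [-0.1, -0.7, 0.0]]
```

Emit:
apply_moves([
  [[0.8,2.7,0.3],[-0.1,-1,0],9.5],
  [[0.8,2.7,0.3],[-0.1,-1,0],9.5],
  [[0.4,2.7,0.2],[-0.1,-1,0],9.5],
  [[0.3,2.7,0.1],[-0.1,-0.5,0],9.5],
  [[0,2.5,0],[0,0,0],9.5],
])

```text
t: 4.6
eef_pos: [547.9, 106.2, 128.6]
tcp_rot: [-1.565, 0.002, -1.927]
ft_force: [-0.1, -0.4, 0.0]
opening: 1.0
```

```bash
python3 - <<'E'
from h import *
p=cam('wrist');find(p,['top_cap'])
plan([547.2,110,61],-110,5)
print(readout.state()['eef_pos'])
E
```

```text
mark_of top_cap [549. 113.  40.] 0.71 [275. 202.]
look_for top_cap [551. 114.  66.] 0.97 [277. 209.]
[[-0.06, 1.36, -0.04], [-0.0, -0.1, -0.0]]
[[-0.06, 1.36, -0.04], [-0.0, -0.1, -0.0]]
[[-0.06, 1.36, -0.03], [-0.0, -0.1, -0.0]]
[[-0.06, 1.36, -0.03], [-0.0, -0.1, -0.0]]
[[-0.06, 1.36, -0.03], [-0.0, -0.1, -0.0]]
[547.61454288 106.56535987 128.75677727]
```

Emit:
apply_moves([
  [[-0.2,1.4,0],[0,0,0],9.5],
  [[-0.1,1.4,0],[0,0,0],9.5],
  [[-0.1,1.4,0],[0,0,0],9.5],
  [[0,1.4,0],[0,0,0],9.5],
  [[0,1.0,0],[0,0,0],9.5],
])

```text
t: 5.38
eef_pos: [550.7, 110.6, 61.1]
tcp_rot: [-1.563, 0.003, -1.927]
ft_force: [1.0, -0.2, 0.7]
opening: 0.999
```

Emit:
apply_moves([
  [[0,0,0],[0,0,0],1.0],
  [[0,0,0],[0,0,0],1.0],
  [[0,0,0],[0,0,0],1.0],
  [[0,0,0],[0,0,0],1.0],
  [[0,0,0],[0,0,0],1.0],
])

```text
t: 6.0
eef_pos: [551.0, 110.6, 61.3]
tcp_rot: [-1.563, 0.003, -1.927]
ft_force: [-0.2, 0.3, -0.6]
opening: 0.53
```

Emit:
apply_moves([
  [[0,0,0],[0,0,0],1.0],
  [[0,0,0],[0,0,0],1.0],
  [[0,0,0],[0,0,0],1.0],
  [[0,0,0],[0,0,0],1.0],
  [[0,0,0],[0,0,0],1.0],
])

```text
t: 6.62
eef_pos: [550.5, 110.7, 61.4]
tcp_rot: [-1.564, 0.003, -1.927]
ft_force: [-1.0, 0.7, 0.7]
opening: 0.228
```

Emit:
apply_moves([
  [[0,-1,0],[0,0,0],1.0],
  [[0,-2,0],[0,0,0],1.0],
  [[0,-3,0],[0,0,0],1.0],
  [[0,-3,0],[0,0,0],1.0],
  [[0,-3,0],[0,0,0],1.0],
])

```text
t: 7.25
eef_pos: [548.9, 110.3, 184.5]
tcp_rot: [-1.567, 0.001, -1.927]
ft_force: [-0.5, 0.3, -2.5]
opening: 0.228
```

```bash
python3 - <<'E'
from h import *
s=readout.state();print(s['ft_force'],s['opening'],s['eef_pos'])
plan([580,-150,150],-110,5)
E
```

```text
[-0.54900387  0.31928973 -2.54202994] 0.22776908719746153 [548.901695   110.3175278  184.49477262]
[[4.66, 0.69, 2.39], [-0.0, -0.1, -0.0]]
[[4.67, 0.69, 2.39], [-0.0, -0.1, -0.0]]
[[4.67, 0.69, 2.38], [-0.0, -0.1, -0.0]]
[[4.67, 0.69, 2.38], [-0.0, -0.1, -0.0]]
[[4.68, 0.69, 2.37], [-0.0, -0.1, -0.0]]
```

Emit:
apply_moves([
  [[3,0.4,1.5],[0,0,0],1.0],
  [[5,0.8,2.5],[0,0,0],1.0],
  [[5,0.8,2.5],[0,0,0],1.0],
  [[5,0.8,2.5],[0,0,0],1.0],
  [[3.5,0.5,2.0],[0,0,0],1.0],
])

```text
t: 7.88
eef_pos: [579.9, -133.9, 157.2]
tcp_rot: [-1.558, 0.004, -1.921]
ft_force: [0.2, -0.0, -2.4]
opening: 0.223
```

```bash
python3 - <<'E'
from h import *
print(readout.state()['eef_pos'])
plan([580,-150,45],-110,5)
E
```

```text
[ 579.90182477 -133.89431212  157.21274262]
[[0.31, 2.24, 0.08], [-0.1, -0.0, -0.0]]
[[0.31, 2.24, 0.09], [-0.1, -0.0, -0.0]]
[[0.31, 2.24, 0.09], [-0.1, -0.0, -0.0]]
[[0.31, 2.24, 0.1], [-0.1, -0.0, -0.0]]
[[0.3, 2.24, 0.11], [-0.1, -0.0, -0.0]]
```

Emit:
apply_moves([
  [[0.4,2.3,0.1],[-0.2,0,0],1.0],
  [[0.4,2.3,0.1],[-0.2,0,0],1.0],
  [[0.3,2.3,0.1],[-0.2,0,0],1.0],
  [[0.3,2.2,0],[-0.1,0,0],1.0],
  [[0,1.5,0],[0,0,0],1.0],
])

```text
t: 8.5
eef_pos: [579.9, -153.2, 50.9]
tcp_rot: [-1.566, 0.004, -1.926]
ft_force: [-0.2, 0.1, -3.4]
opening: 0.229
```

Emit:
apply_moves([
  [[0,0.4,0],[0,0,0],1.0],
  [[0,0.3,0],[0,0,0],1.0],
  [[0,0.2,0],[0,0,0],1.0],
  [[0,0.2,0],[0,0,0],1.0],
  [[0,0.1,0],[0,0,0],1.0],
])

```text
t: 9.12
eef_pos: [580.8, -153.0, 39.8]
tcp_rot: [-1.564, 0.004, -1.926]
ft_force: [-1.0, 0.9, -2.7]
opening: 0.226
```

Emit:
apply_moves([
  [[0,0.3,0],[0,0,0],1.0],
  [[0,0.2,0],[0,0,0],1.0],
  [[0,0.1,0],[0,0,0],1.0],
  [[0,0.1,0],[0,0,0],1.0],
  [[0,0.1,0],[0,0,0],1.0],
])

```text
t: 9.75
eef_pos: [581.0, -153.0, 31.5]
tcp_rot: [-1.563, 0.004, -1.926]
ft_force: [1.2, 0.1, 5.1]
opening: 0.229
```

Emit:
apply_moves([
  [[0,0,0],[0,0,0],6],
  [[0,0,0],[0,0,0],9.5],
  [[0,0,0],[0,0,0],9.5],
  [[0,0,0],[0,0,0],9.5],
  [[0,0,0],[0,0,0],9.5],
])

```text
t: 10.38
eef_pos: [581.5, -153.3, 32.2]
tcp_rot: [-1.562, 0.004, -1.926]
ft_force: [0.7, -0.2, 0.2]
opening: 0.692
```

Emit:
apply_moves([
  [[0,0,0],[0,0,0],9.5],
  [[0,-2,0],[0,0,0],9.5],
  [[0,-4,0],[0,0,0],9.5],
  [[0,-5,0],[0,0,0],9.5],
  [[0,-5,0],[0,0,0],9.5],
])

```text
t: 11.0
eef_pos: [578.5, -152.8, 192.6]
tcp_rot: [-1.57, 0.004, -1.926]
ft_force: [0.1, -0.7, -0.5]
opening: 1.001
```

```bash
python3 - <<'E'
from h import *
print(readout.state()['eef_pos'])
plan([526,-325,260],-80,5)
E
```

```text
[ 578.45279476 -152.83168619  192.60099208]
[[3.59, -1.36, 0.21], [-0.0, -6.1, -0.0]]
[[3.59, -1.36, -0.17], [-0.0, -6.1, -0.0]]
[[3.55, -1.36, -0.55], [-0.0, -6.1, -0.0]]
[[3.48, -1.35, -0.92], [-0.0, -6.1, -0.0]]
[[3.36, -1.35, -1.28], [-0.0, -6.1, -0.0]]
```

Emit:
apply_moves([
  [[3.6,-1.4,0.2],[0,-6.1,0],9.5],
  [[3.6,-1.4,-0.2],[0,-6.1,0],9.5],
  [[3.6,-1.4,-0.6],[0,-6.1,0],9.5],
  [[3.5,-1.4,-0.9],[0,-6.1,0],9.5],
  [[3.4,-1.4,-1.3],[0,-6.1,0],9.5],
])

```text
t: 11.62
eef_pos: [525.6, -329.2, 268.4]
tcp_rot: [-1.563, -0.001, -1.373]
ft_force: [-0.1, -0.3, 0.2]
opening: 1.002
```

Emit:
apply_moves([
  [[0,0,0],[0,0,0],9.5],
  [[0,0,0],[0,0,0],9.5],
  [[0,0,0],[0,0,0],9.5],
  [[0,0,0],[0,0,0],9.5],
  [[0,0,0],[0,0,0],9.5],
])

```text
t: 12.25
eef_pos: [525.6, -328.5, 268.0]
tcp_rot: [-1.563, -0.0, -1.375]
ft_force: [0.1, -0.1, 0.3]
opening: 1.001
```

```bash
python3 - <<'E'
from h import *
p=cam('wrist');save(p,'w2.png')
np.savez('w2.npz',**{k:v for k,v in p.items() if k in('img','T','cx','cy','vfov')})
find(p,['square','square_stock','top_cap','mat'])
print(readout.state()['eef_pos'])
q=cam('top');save(q,'top2.png');find(q,['top_cap'])
E
```

```text
mark_of square [ 513. -265.    7.] 0.56 [277. 126.]
mark_of square_stock [ 584. -154.   10.] 0.43 [351.  46.]
mark_of top_cap [ 583. -154.   10.] 0.67 [351.  46.]
mark_of mat [ 529. -217.    1.] 0.86 [296.  92.]
look_for square [ 519. -302.   32.] 0.8 [276. 158.]
look_for square_stock [ 519. -302.   32.] 0.56 [276. 158.]
look_for top_cap [ 578. -161.   32.] 0.83 [349.  47.]
look_for mat [ 530. -224.    9.] 0.97 [296.  97.]
[ 525.34026611 -329.08804742  268.12513759]
mark_of top_cap [ 585. -150.    5.] 0.74 [338. 205.]
mark_of top_cap [562. 137.  35.] 0.6 [229. 213.]
```

View pics/w2.png

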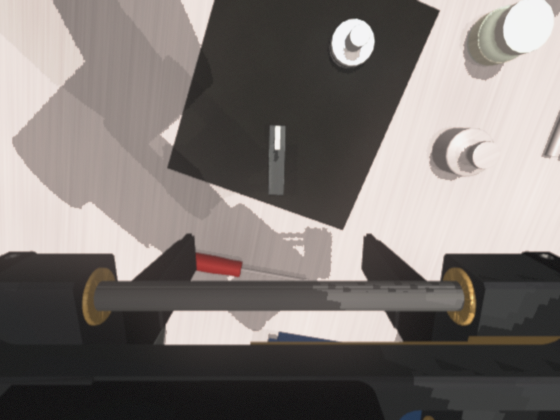

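```bash
python3 - <<'E'
from h import *
p=dict(np.load('w2.npz'))
g=cv2.cvtColor(p['img'],cv2.COLOR_RGB2GRAY)
for v in range(116,204,4): print(v,g[v,262:292:1].tolist())
E
```

```text
116 [52, 51, 50, 52, 53, 53, 52, 52, 51, 51, 52, 53, 53, 52, 52, 52, 53, 54, 52, 54, 54, 54, 52, 52, 53, 54, 54, 53, 52, 53]
120 [52, 51, 52, 52, 51, 50, 52, 53, 52, 52, 51, 51, 52, 52, 51, 51, 52, 53, 53, 53, 53, 54, 53, 53, 54, 54, 55, 55, 53, 54]
124 [51, 52, 50, 51, 49, 51, 50, 53, 56, 59, 58, 56, 58, 61, 64, 65, 64, 62, 58, 55, 55, 55, 55, 52, 53, 52, 53, 53, 53, 54]
128 [51, 53, 50, 48, 49, 50, 50, 68, 98, 106, 109, 110, 142, 214, 239, 242, 242, 237, 188, 133, 119, 118, 109, 81, 58, 53, 53, 53, 53, 53]
132 [52, 52, 51, 50, 50, 50, 55, 73, 98, 106, 107, 110, 144, 215, 239, 242, 243, 236, 177, 125, 118, 118, 112, 78, 56, 53, 53, 53, 52, 53]
136 [54, 53, 51, 50, 50, 52, 56, 76, 99, 106, 108, 108, 141, 215, 239, 242, 243, 236, 178, 125, 118, 118, 112, 79, 55, 52, 54, 52, 53, 52]
140 [53, 53, 52, 52, 53, 51, 59, 81, 100, 106, 107, 104, 144, 224, 240, 241, 239, 223, 159, 120, 117, 117, 109, 75, 55, 52, 53, 52, 54, 54]
144 [52, 54, 55, 54, 53, 52, 61, 83, 102, 107, 109, 113, 162, 231, 240, 241, 239, 221, 158, 120, 116, 117, 108, 75, 55, 51, 51, 53, 52, 52]
148 [52, 51, 53, 54, 53, 53,
[... 1169 characters left out ...]
 103, 77, 59, 56, 56, 56, 57, 55, 56]
184 [59, 59, 58, 60, 59, 59, 74, 102, 111, 108, 106, 103, 103, 102, 102, 103, 103, 105, 103, 103, 101, 91, 70, 58, 59, 58, 57, 59, 58, 57]
188 [60, 60, 60, 61, 60, 62, 76, 98, 107, 106, 104, 104, 102, 101, 102, 101, 103, 104, 103, 102, 99, 86, 68, 59, 58, 59, 57, 59, 57, 59]
192 [63, 63, 63, 61, 62, 65, 79, 97, 103, 105, 103, 103, 102, 101, 102, 102, 103, 103, 104, 103, 98, 80, 64, 59, 58, 58, 58, 57, 58, 59]
196 [64, 64, 65, 63, 64, 63, 62, 61, 60, 61, 61, 61, 60, 62, 63, 61, 63, 60, 61, 60, 61, 60, 61, 61, 61, 62, 63, 62, 61, 59]
200 [71, 66, 64, 64, 65, 65, 65, 65, 64, 64, 65, 63, 63, 64, 64, 62, 64, 63, 63, 63, 64, 63, 63, 65, 63, 63, 65, 63, 63, 63]
```

```bash
python3 - <<'E'
from h import *
p=dict(np.load('w2.npz'));print(p['cx'],p['cy'])
a=ray(p,277.2,128,28)[:2];b=ray(p,275.8,194.3,28)[:2];h=ray(p,277.5,124.5,28)[:2]
d=(a-b)/np.hypot(*(a-b));print(a,b,h,np.hypot(*(h-b)),np.degrees(np.arctan2(d[1],d[0])))
g=b+d*20;print('grip',g)
plan([g[0],g[1],120],np.degrees(np.arctan2(d[1],d[0]))-180,5)
E
```

```text
278.55686638599707 206.75066107143311
[ 513.61646593 -266.17444402] [ 528.15261603 -349.34939914] [ 513.16566865 -261.96734006] 88.65795419357188 99.91323342801763
grip [ 524.70948356 -329.64800734]
[[0.01, 2.96, -0.04], [-0.1, 0.3, 0.0]]
[[0.01, 2.96, -0.03], [-0.1, 0.3, 0.0]]
[[0.01, 2.96, -0.03], [-0.1, 0.3, 0.0]]
[[0.01, 2.96, -0.02], [-0.1, 0.3, 0.0]]
[[0.01, 2.96, -0.02], [-0.1, 0.3, 0.0]]
```

Emit:
apply_moves([
  [[0,4,0],[-0.1,0.3,0.8],9.5],
  [[0,4,0],[-0.1,0.3,0.8],9.5],
  [[0,4,0],[-0.1,0.3,0.8],9.5],
  [[0,4,0],[-0.1,0.3,0.8],9.5],
  [[0,3,0],[0,0,0.8],9.5],
])

```text
t: 13.48
eef_pos: [526.9, -325.2, 75.9]
tcp_rot: [-1.566, 0.066, -1.397]
ft_force: [-0.2, -0.0, 0.1]
opening: 0.995
```

```bash
python3 - <<'E'
from h import *
print(readout.state()['eef_pos'],np.degrees(readout.state()['tcp_rot']))
plan([525,-329.6,25],-80.1,5,4)
E
```

```text
[ 526.91255217 -325.21640202   75.92988663] [-89.7259599    3.78096292 -80.05993701]
[[0.15, 1.01, -0.06], [-0.1, 0.0, 0.0]]
[[0.15, 1.01, -0.06], [-0.1, 0.0, 0.0]]
[[0.15, 1.01, -0.06], [-0.1, 0.0, 0.0]]
[[0.15, 1.01, -0.05], [-0.1, 0.0, 0.0]]
[[0.15, 1.01, -0.05], [-0.1, 0.0, 0.0]]
```

Emit:
apply_moves([
  [[0.3,1.1,-0.1],[-0.1,0,0],9.5],
  [[0.3,1.1,-0.1],[-0.1,0,0],9.5],
  [[0.1,1.1,-0.1],[-0.1,0,0],9.5],
  [[0.1,1.0,0],[0,0,0],9.5],
  [[0.1,0.9,0],[0,0,0],9.5],
])

```text
t: 14.1
eef_pos: [525.4, -332.3, 21.8]
tcp_rot: [-1.571, 0.064, -1.397]
ft_force: [-0.7, 0.5, -0.7]
opening: 1.0
```

```bash
python3 - <<'E'
from h import *
print(readout.state()['eef_pos'],np.degrees(readout.state()['tcp_rot']))
plan([525,-329.6,8],-80.1,5,4)
E
```

```text
[ 525.41517206 -332.31996322   21.76966757] [-89.99430756   3.67897117 -80.06294739]
[[-0.04, 0.28, 0.0], [-0.0, 0.0, 0.1]]
[[-0.04, 0.28, 0.0], [-0.0, 0.0, 0.1]]
[[-0.04, 0.28, 0.0], [-0.0, 0.0, 0.1]]
[[-0.04, 0.28, 0.0], [-0.0, 0.0, 0.1]]
[[-0.04, 0.28, 0.0], [-0.0, 0.0, 0.1]]
```

Emit:
apply_moves([
  [[-0.1,0.4,0],[0,0,0],9.5],
  [[-0.1,0.3,0],[0,0,0],7.5],
  [[0,0.3,0],[0,0,0],5.5],
  [[0,0.3,0],[0,0,0],1.0],
  [[0,0,0],[0,0,0],1.0],
])

```text
t: 14.72
eef_pos: [525.1, -329.3, 8.2]
tcp_rot: [-1.57, 0.064, -1.397]
ft_force: [0.1, 0.6, -0.2]
opening: 0.632
```

Emit:
apply_moves([
  [[0,0,0],[0,0,0],1.0],
  [[0,0,0],[0,0,0],1.0],
  [[0,0,0],[0,0,0],1.0],
  [[0,0,0],[0,0,0],1.0],
  [[0,0,0],[0,0,0],1.0],
])

```text
t: 15.35
eef_pos: [525.1, -329.5, 8.6]
tcp_rot: [-1.57, 0.063, -1.397]
ft_force: [-0.4, 0.2, -0.4]
opening: 0.208
```

Emit:
apply_moves([
  [[0,0,0],[0,0,0],1.0],
  [[0,0,0],[0,0,0],1.0],
  [[0,0,0],[0,0,0],1.0],
  [[0,0,0],[0,0,0],1.0],
  [[0,0,0],[0,0,0],1.0],
])

```text
t: 15.98
eef_pos: [525.1, -329.5, 8.6]
tcp_rot: [-1.57, 0.064, -1.397]
ft_force: [-0.7, 0.3, 0.6]
opening: 0.207
```

Emit:
apply_moves([
  [[0,-0.5,0],[0,0,0],1.0],
  [[0,-1,0],[0,0,0],1.0],
  [[0,-2,0],[0,0,0],1.0],
  [[0,-2.5,0],[0,0,0],1.0],
  [[0,-2.5,0],[0,0,0],1.0],
])

```text
t: 16.6
eef_pos: [525.0, -334.1, 95.1]
tcp_rot: [-1.573, 0.067, -1.397]
ft_force: [1.2, -0.5, -4.1]
opening: 0.211
```

```bash
python3 - <<'E'
from h import *
s=readout.state();print(s['eef_pos'],np.degrees(s['tcp_rot']),s['ft_force'],s['moment'],s['opening'])
p=cam('wrist');save(p,'w3.png');find(p,['square','square_stock'])
plan([533,50,130],-110,10,3.7)
E
```

```text
[ 525.0068382  -334.13329222   95.08880049] [-90.15291399   3.83650934 -80.0420902 ] [ 1.15424498 -0.52023721 -4.08851669] [-0.23182177 -0.15708698 -0.03472097] 0.21070624486472725
mark_of square [ 516. -266.   95.] 0.86 [284. 128.]
mark_of square_stock [ 524. -322.  108.] 0.79 [280. 237.]
look_for square [ 521. -301.  119.] 0.93 [281. 200.]
look_for square_stock [ 519. -301.  118.] 0.56 [278. 199.]
[[-3.78, -0.12, 0.74], [0.2, 3.0, -0.0]]
[[-3.82, -0.11, 0.55], [0.2, 3.0, -0.0]]
[[-3.84, -0.11, 0.35], [0.2, 3.0, -0.0]]
[[-3.85, -0.11, 0.15], [0.2, 3.0, -0.0]]
[[-3.85, -0.11, -0.05], [0.2, 3.0, -0.0]]
[[-3.85, -0.11, -0.25], [0.2, 3.0, -0.0]]
[[-3.83, -0.12, -0.45], [0.2, 3.0, -0.0]]
[[-3.8, -0.12, -0.65], [0.2, 3.0, -0.0]]
[[-3.76, -0.12, -0.85], [0.2, 3.0, -0.0]]
[[-3.71, -0.13, -1.04], [0.2, 3.0, -0.0]]
```

View pics/w3.png

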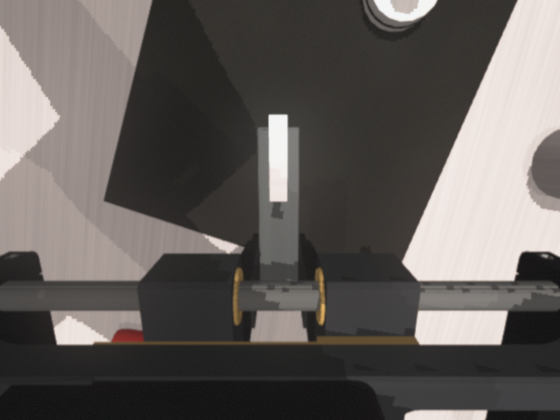

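```bash
python3 - <<'E'
from h import *
p=cam('wrist');s=readout.state()
t=np.array(s['eef_pos']);a=np.radians(99.95);f=np.array([np.cos(a),np.sin(a),0]);z=np.array([0,0,1.])
for b in (-4,-2,0,2,4):
    B=np.radians(b);fb=f*np.cos(B)+z*np.sin(B);zb=z*np.cos(B)-f*np.sin(B)
    o=t+fb*68-4.6*zb
    print(b,proj(p,o+88*zb).round(1),proj(p,o+88*zb-24*fb).round(1),proj(p,o+24*zb).round(1))
g=cv2.cvtColor(p['img'],cv2.COLOR_RGB2GRAY)
print(g[108:134,278].tolist(),g[195:206,278].tolist(),g[118:136,264].tolist())
E
```

```text
-4 [277.1  94.7] [277.1 178.4] [278.1 124.2]
-2 [277.1 103.7] [277.1 188.6] [278.  125.1]
0 [277.  113.5] [277.  199.2] [278.  126.2]
2 [277. 124.] [277.  210.2] [278.  127.5]
4 [276.9 135.2] [277.  221.4] [278.  129.1]
[59, 60, 60, 59, 62, 77, 152, 231, 243, 244, 244, 244, 244, 244, 244, 244, 244, 244, 244, 244, 244, 244, 244, 244, 244, 244] [232, 231, 231, 230, 231, 221, 166, 99, 74, 74, 73] [61, 62, 60, 62, 61, 62, 62, 62, 71, 92, 108, 115, 117, 117, 117, 118, 117, 117]
```

Emit:
apply_moves([
  [[-2,-0.2,0.4],[0.1,2,0],1.0],
  [[-3.5,-0.4,0.5],[0.1,3,0],1.0],
  [[-4,-0.4,0.4],[0.1,3,0],1.0],
  [[-4,-0.4,0.2],[0,3,0],1.0],
  [[-4,-0.4,0],[0,3,0],1.0],
])

```text
t: 17.52
eef_pos: [525.7, -155.7, 117.0]
tcp_rot: [-1.595, 0.07, -1.654]
ft_force: [0.8, -0.7, -3.1]
opening: 0.206
```

```bash
python3 - <<'E'
from h import *
s=readout.state();print(s['eef_pos'],np.degrees(s['tcp_rot']),s['ft_force'])
plan([533,50,130],-110,5,3.7)
E
```

```text
[ 525.67476112 -155.74333383  117.04489998] [-91.3743307    4.02655476 -94.78299373] [ 0.81301851 -0.73252848 -3.05098744]
[[-4.12, 0.04, -0.2], [0.5, 3.0, -0.0]]
[[-4.1, 0.03, -0.41], [0.5, 3.0, -0.0]]
[[-4.08, 0.02, -0.63], [0.5, 3.0, -0.0]]
[[-4.04, 0.02, -0.85], [0.5, 3.0, -0.0]]
[[-3.99, 0.01, -1.06], [0.5, 3.0, -0.0]]
```

Emit:
apply_moves([
  [[-4.1,0,-0.2],[0.5,3,0],1.0],
  [[-4.1,0,-0.4],[0.5,3,0],1.0],
  [[-4.1,0,-0.6],[0.5,3,0],1.0],
  [[-3.5,0,-0.8],[0.5,3,0],1.0],
  [[-2,0,-0.6],[0.4,2.5,0],1.0],
])

```text
t: 18.15
eef_pos: [529.0, 31.7, 125.5]
tcp_rot: [-1.578, 0.066, -1.916]
ft_force: [0.5, 0.5, -4.2]
opening: 0.207
```

```bash
python3 - <<'E'
from h import *
s=readout.state();print(s['eef_pos'],np.degrees(s['tcp_rot']),s['ft_force'],s['moment'])
p=cam('wrist');save(p,'w4.png')
np.savez('w4.npz',**{k:v for k,v in p.items() if k in('img','T','cx','cy','vfov')})
find(p,['corner','pedestal','square'])
c=np.array([564.7,139.7]);d=np.array([np.cos(np.radians(70)),np.sin(np.radians(70))])
t=c-d*(68+15);print(t)
plan([t[0],t[1],70],-110,5,3.7)
E
```

```text
[528.97779314  31.72796702 125.47726928] [ -90.41736442    3.79585508 -109.77560631] [ 0.53254003  0.48737509 -4.24539297] [-0.26838985 -0.05296869  0.02937313]
mark_of corner [564. 135.  31.] 0.66 [276.  81.]
mark_of pedestal [568. 164.  35.] 0.58 [268.  41.]
mark_of square [554.  98. 125.] 0.86 [280. 123.]
look_for pedestal [560. 142. 114.] 0.56 [262.  42.]
look_for square [542.  65. 149.] 0.8 [280. 195.]
[536.3123281   61.70551247]
[[-0.58, 1.16, -0.09], [0.1, 0.0, -0.0]]
[[-0.58, 1.16, -0.09], [0.1, 0.0, -0.0]]
[[-0.58, 1.16, -0.09], [0.1, 0.0, -0.0]]
[[-0.58, 1.16, -0.09], [0.1, 0.0, -0.0]]
[[-0.58, 1.16, -0.1], [0.1, 0.0, -0.0]]
```

View pics/w4.png

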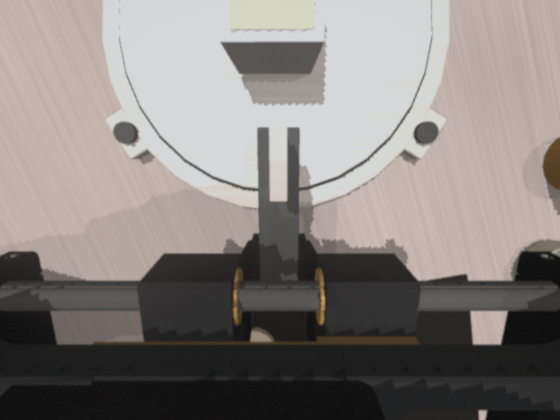

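```bash
python3 - <<'E'
from h import *
p=dict(np.load('w4.npz'))
for z,(l,r) in ((114,((222,43),(326,41))),(34,((241.5,74),(314.5,72.5)))):
    a=ray(p,*l,z);b=ray(p,*r,z);d=b-a;print(z,a.round(1),b.round(1),(a+b)[:2]/2,np.hypot(*d[:2]),np.degrees(np.arctan2(d[1],d[0]))+90)
im=p['img'][20:110,210:340,::-1];cv2.imwrite('pics/c4.png',cv2.resize(im,None,fx=6,fy=6,interpolation=cv2.INTER_CUBIC))
E
```

```text
114 [539.  148.6 114. ] [592.  130.6 114. ] [565.50078909 139.6181565 ] 55.9423781901152 71.18172462363862
34 [540.  148.7  34. ] [594.1 130.4  34. ] [567.05849939 139.54105423] 57.120589537477294 71.30342570403151
```

View pics/c4.png

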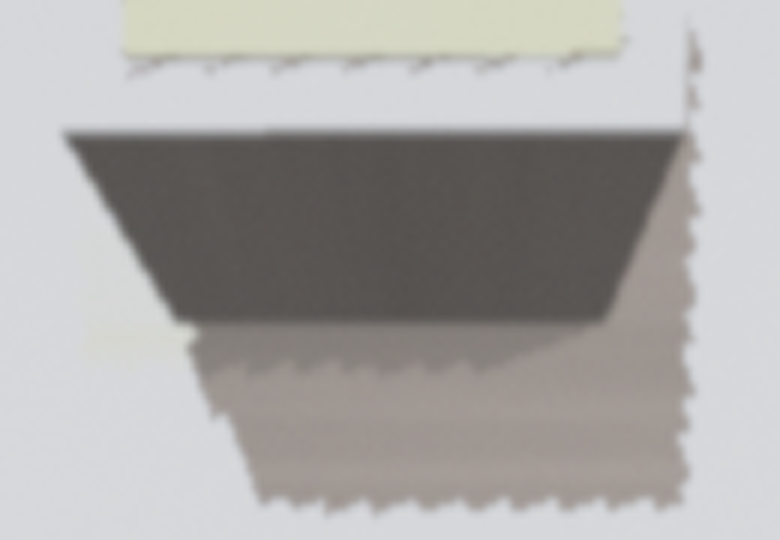

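```bash
python3 - <<'E'
from h import *
p=dict(np.load('w4.npz'))
for z,(l,r) in ((114,((220.8,42.2),(325,42.2))),(34,((239.7,73.7),(310.7,73.7)))):
    a=ray(p,*l,z);b=ray(p,*r,z);d=b-a;print(z,(a+b)[:2]/2,np.hypot(*d[:2]),np.degrees(np.arctan2(d[1],d[0]))+90)
c=np.array([564.5,139.7]);d=np.array([np.cos(np.radians(70)),np.sin(np.radians(70))])
t=c-d*(68+15);print(t)
plan([t[0],t[1],60],-110,5,3.7)
E
```

```text
114 [564.92514099 139.72080083] 56.04880014173782 70.1621602933314
34 [564.89742946 139.967376  ] 55.56653605462196 70.19491789394382
[536.1123281   61.70551247]
[[-0.57, 1.36, -0.09], [0.1, 0.0, -0.0]]
[[-0.57, 1.36, -0.09], [0.1, 0.0, -0.0]]
[[-0.57, 1.36, -0.09], [0.1, 0.0, -0.0]]
[[-0.57, 1.36, -0.1], [0.1, 0.0, -0.0]]
[[-0.57, 1.36, -0.1], [0.1, 0.0, -0.0]]
```

Emit:
apply_moves([
  [[-0.7,1.4,-0.1],[0.1,0,0],1.0],
  [[-0.7,1.4,-0.1],[0.1,0,0],1.0],
  [[-0.7,1.4,-0.1],[0.1,0,0],1.0],
  [[-0.4,1.3,-0.1],[0.1,0,0],1.0],
  [[-0.3,1.0,-0.1],[0,0,0],1.0],
])

```text
t: 19.12
eef_pos: [536.1, 62.3, 58.0]
tcp_rot: [-1.57, 0.066, -1.918]
ft_force: [0.4, 0.1, -4.1]
opening: 0.208
```

```bash
python3 - <<'E'
from h import *
s=readout.state();print(s['eef_pos'],np.degrees(s['tcp_rot']),s['ft_force'],s['moment'])
c=np.array([564.9,139.8]);d=np.array([np.cos(np.radians(70.2)),np.sin(np.radians(70.2))])
t=c-d*(68+12);print(t)
plan([t[0],t[1],41],-109.8,5,3.7)
E
```

```text
[536.05531714  62.26847047  57.96579105] [ -89.9649598     3.7884001  -109.87489731] [ 0.42601509  0.11122422 -4.1213256 ] [-0.25146153 -0.00831655  0.04041136]
[537.80096638  64.52953848]
[[-0.03, 0.34, 0.02], [-0.0, -0.0, -0.0]]
[[-0.03, 0.34, 0.02], [-0.0, -0.0, -0.0]]
[[-0.03, 0.34, 0.02], [-0.0, -0.0, -0.0]]
[[-0.03, 0.34, 0.02], [-0.0, -0.0, -0.0]]
[[-0.03, 0.34, 0.02], [-0.0, -0.0, -0.0]]
```

Emit:
apply_moves([
  [[0,0.4,0],[0,0,0],1.0],
  [[0,0.4,0],[0,0,0],1.0],
  [[0,0.4,0],[0,0,0],1.0],
  [[0,0.3,0],[0,0,0],1.0],
  [[0,0.2,0],[0,0,0],1.0],
])

```text
t: 19.75
eef_pos: [536.7, 63.3, 39.8]
tcp_rot: [-1.57, 0.066, -1.918]
ft_force: [0.0, 0.7, -4.3]
opening: 0.207
```

Emit:
apply_moves([
  [[0,0.15,0],[0,0,0],1.0],
  [[0,0.1,0],[0,0,0],1.0],
  [[0,0.1,0],[0,0,0],1.0],
  [[0,0,0],[0,0,0],1.0],
  [[0,0,0],[0,0,0],1.0],
])

```text
t: 20.38
eef_pos: [537.0, 63.3, 38.9]
tcp_rot: [-1.568, 0.067, -1.917]
ft_force: [-0.3, -0.4, -4.9]
opening: 0.209
```

Emit:
apply_moves([
  [[0,0.2,0],[0,0,0],1.0],
  [[0,0.1,0],[0,0,0],1.0],
  [[0,0.1,0],[0,0,0],1.0],
  [[0,0.1,0],[0,0,0],1.0],
  [[0,0.1,0],[0,0,0],1.0],
])

```text
t: 21.0
eef_pos: [537.1, 63.4, 38.4]
tcp_rot: [-1.565, 0.068, -1.916]
ft_force: [-6.0, -1.0, 13.3]
opening: 0.209
```

Emit:
apply_moves([
  [[-0.3,0.05,0],[0,0,0],1.0],
  [[-0.3,0.05,0],[0,0,0],1.0],
  [[-0.3,0.05,0],[0,0,0],1.0],
  [[-0.2,0.05,0],[0,0,0],1.0],
  [[-0.2,0.05,0],[0,0,0],1.0],
])

```text
t: 21.62
eef_pos: [541.9, 73.9, 38.5]
tcp_rot: [-1.564, 0.066, -1.915]
ft_force: [-2.8, -8.1, 8.1]
opening: 0.208
```

```bash
python3 - <<'E'
from h import *
s=readout.state();print(s['eef_pos'],np.degrees(s['tcp_rot']),s['ft_force'],s['moment'])
c=np.array([564.9,139.8]);d=np.array([np.cos(np.radians(70.2)),np.sin(np.radians(70.2))]);y=np.array([-d[1],d[0]])
e=c-s['eef_pos'][:2];print('gap',e@d-68,'lat',e@y,'Fn',s['ft_force'][:2]@d,s['ft_force'][:2]@y)
E
```

```text
[541.89708887  73.94027991  38.52326007] [ -89.58836815    3.77460343 -109.69484642] [-2.75730346 -8.1389295   8.09398543] [-1.42745228  0.71031956  0.05879485]
gap 1.7581023569208014 lat 0.6661878981168289 Fn -8.591765483190143 -0.16267025361559748
```

Emit:
apply_moves([
  [[-0.2,0.08,0],[0,0,0],1.0],
  [[-0.2,0.08,0],[0,0,0],1.0],
  [[-0.15,0.1,0],[0,0,0],1.0],
  [[-0.15,0.1,0],[0,0,0],1.0],
  [[-0.15,0.1,0],[0,0,0],1.0],
])

```text
t: 22.25
eef_pos: [542.9, 75.8, 38.5]
tcp_rot: [-1.564, 0.058, -1.912]
ft_force: [-8.5, -18.0, 17.0]
opening: 0.209
```

```bash
python3 - <<'E'
from h import *
s=readout.state();print(s['eef_pos'],np.degrees(s['tcp_rot']),s['ft_force'],s['moment'],s['opening'])
c=np.array([564.9,139.8]);d=np.array([np.cos(np.radians(70.2)),np.sin(np.radians(70.2))]);y=np.array([-d[1],d[0]])
e=c-s['eef_pos'][:2];print('gap',e@d-68,'lat',e@y,'Fn',s['ft_force'][:2]@d,s['ft_force'][:2]@y)
p=cam('wrist')
im=p['img'][20:260,180:380,::-1];cv2.imwrite('pics/c5.png',cv2.resize(im,None,fx=2.5,fy=2.5,interpolation=cv2.INTER_CUBIC))
E
```

```text
[542.89933756  75.84051809  38.47945206] [ -89.62710511    3.3395101  -109.52780889] [ -8.49455027 -18.04994142  17.03283843] [-2.72432136  1.55446123  0.06364729] 0.20905811539236788
gap -0.3692948372101199 lat 0.9655016941987261 Fn -19.86026905104879 1.8781593748990022
```

View pics/c5.png

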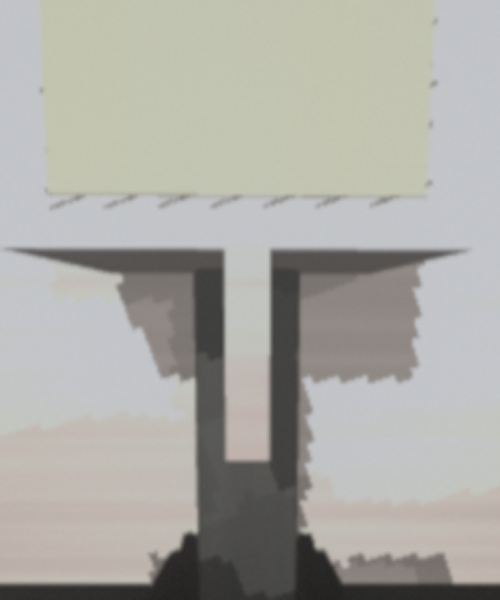

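```bash
python3 - <<'E'
from h import *
for i in range(6): p=cam('wrist')
s=readout.state();print(s['t'],s['eef_pos'],np.degrees(s['tcp_rot']),s['ft_force'],s['opening'])
g=cv2.cvtColor(p['img'],cv2.COLOR_RGB2GRAY)
print(g[198:210,279].tolist(),g[118:136,262].tolist())
t=np.array(s['eef_pos']);a=np.radians(70.3);f=np.array([np.cos(a),np.sin(a),0]);z=np.array([0,0,1.])
for b in (-1,0,1):
    B=np.radians(b);fb=f*np.cos(B)+z*np.sin(B);zb=z*np.cos(B)-f*np.sin(B)
    o=t+fb*68-4.5*zb
    print(b,proj(p,o+88*zb).round(1),proj(p,o+88*zb-24*fb).round(1),proj(p,o+24*zb).round(1))
q=cam('top');find(q,['top_cap','porous_disc','square','corner','collar'])
E
```

```text
22.6 [542.89511906  75.87479393  38.45953581] [ -89.62803273    3.34305112 -109.52664763] [ -8.84300269 -17.91351653  18.59094972] 0.21232194583497474
[183, 182, 182, 181, 180, 171, 132, 94, 85, 84, 83, 84] [188, 155, 113, 87, 83, 83, 83, 83, 82, 76, 68, 63, 65, 64, 64, 64, 64, 63]
-1 [279.4 111.9] [279.2 197.8] [278.1 126.5]
0 [279.5 117. ] [279.2 203.2] [278.1 127.1]
1 [279.5 122.3] [279.2 208.7] [278.1 127.8]
mark_of top_cap [ 584. -152.    3.] 0.81 [339. 205.]
mark_of porous_disc [451. -98.   0.] 0.66 [319. 256.]
mark_of collar [616. 239.  34.] 0.48 [191. 193.]
look_for top_cap [ 583. -150.   25.] 0.57 [339. 205.]
look_for square [ 461. -470.   22.] 0.63 [464. 251.]
look_for corner [572. 176. 115.] 0.62 [210. 206.]
look_for collar [613. 238.  52.] 0.44 [190. 193.]
look_for collar [487. 456.   8.] 0.28 [110. 243.]
```

```bash
python3 -c "
from h import *
print(env.job_done())"
```

```text
the job is handed in; nothing more can be done
None
```

The cap is standing upright on the mat and released. The square is pressed into the corner and still gripped, and I handed the job in at about 23 s of the 67 s allowed.

- **Cap:** it stands at about (584, -152), in the free +y half of the mat. The wrist picture showed it upright, and the top camera found it there again at the end.
- **Square position:** the stock is on the plate, with the tool height matching a seated stock to within about 0.2 mm. The outer edge is against the pedestal's -x face: the computed gap is -0.4 mm, which is within measurement error. It sits about 1 mm sideways from the middle of the corner line.
- **Pressing force:** the last reading showed about 18.6 N upward and about 20 N off the face. Both held steady over 0.35 s, with the fingers still closed on the 20 mm stock.
- **Tilt:** the pictures put the square within about 0.2° of level. While I pressed, the tool itself turned about 0.4° in pitch and the stock turned slightly in the fingers, but the square stayed seated.
- **Checks that failed or disagreed:**
  - From the top camera, the network did not find the square in the corner; it reported one at a wrong spot, and my wrist-camera measurements contradict that.
  - The porous disc was found where it was at the start, and the collar lay behind the pedestal. I did not re-check the other bystanders at the end, though the arm never went near them.

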